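# Shift the glue pot to the other ring of the warmer

## Task

First take the oak offcut off the glue warmer and set it down flat on the open bench in front of the warmer, clear of it, without dropping it. Then take the glue pot by its stick handle and slide it sideways across the warmer onto the ring that the offcut has freed, never lifting or tipping it; leave it centred on that ring with its handle pointing straight out to the front. Leave the sanding block alone.

Things in the scene. Friction and masses are not known exactly. Their poses are not given: they have to be found in the camera images.
- warmer: fixed low electric glue warmer, 118 mm deep (x) by 200 mm wide (y), on a thin cork mat; origin under its centre, 3 mm above the bench. Its flat smooth top, 20 mm above the origin, carries two marked rings side by side. Its front is its -x side, roughly facing the robot. Two posts at the rear edge carry a wire rack over it
- rack_front (a point): middle of the front edge of the steel wire rack over the warmer (axes as the warmer's). The rack is level, 221 to 234 mm above the warmer's origin, 157 mm deep, 202 mm wide. It covers the offcut, pot and most of its handle, so the tool must lean 30 to 40 degrees, its upper end towards the warmer's front (-x)
- ring_left (a point): centre of the marked ring at the left as seen from the front (+y of the warmer), flush on the warmer's top; axes as the warmer's; ring 84 mm outside, 76 mm inside diameter
- ring_right (a point): centre of the same kind of marked ring at the right (-y of the warmer), 114 mm from the other one
- glue_pot: loose lidded steel glue pot, 73 mm diameter, 66 mm high, 0.3 to 0.6 kg; origin at the centre of its underside. A level stick handle points along its own -x: axis 50 mm above the underside, black round grip (18 mm diameter) from 56 to 116 mm from the pot's axis. Starts roughly on either ring (up to 15 mm off), its handle within about 15 degrees of the warmer's front direction
- pot_handle (a point): point on the axis of the pot's handle, 96 mm from the pot's axis, 50 mm above its underside: where to grip it; axes as the pot's
- oak_block: loose oak offcut, 44 mm (x) by 90 mm (y, its length) by 27 mm high, about 0.08 kg, origin at the centre of its underside; it starts flat on the ring without the pot, its length pointing roughly to the warmer's front. The bench 180 to 220 mm in front of the warmer's centre and up to 30 mm to its right is free for it (up to 80 mm where that is under 0.43 m from the robot's axis)
- sand_block: bystander: loose cork sanding block, 62 by 113 by 28 mm, at the right beyond the vice and the clamping jig, origin at the centre of the underside

How it is judged:
By the outcome, as a careful person would: the job done as asked, in the order asked, and still so for the second after the job is handed in, with the robot touching nothing.
It also fails if it takes over 48 s, if anything falls off the work surface, if the arm or the gripper's body presses on something with over 40 N, if the wrist force passes 120 N, or if a joint passes its speed limit or range.

## Robot

A 7-joint arm with a two-finger parallel gripper is mounted at the origin on a cart in front of the work surface, level with it; the furniture and walls round the work are solid. World frame = base frame: x ahead of the robot, y to its left, z up, the work surface at z = 0. Lengths are in mm, angles in rad, forces in N, time in s.
With the tool pointing down it reaches from about 400 to 875 mm from the base axis. Payload 6.5 kg.
Tool frame: the origin (TCP) lies midway between the tips of the shut fingers; the grasp point (between the pads) lies 19 mm behind it; z points along the fingers, y is the line along which they close (so a half turn about z gives the same grasp; the last joint's range is limited). The gripper opens to 85 mm and grips with 20 to 120 N. Pads are 22 mm wide; open, the fingers measure 114 mm over their backs; the gripper's body (76 mm by 85 mm) begins 54 mm behind the grasp point. The pads swing forward as they close: fully open they stand 13 mm farther back than shut.
Start: joints at [-1.358, 0.536, -0.004, 1.538, 0.003, 1.067, -0.071], TCP at [178.877, 624.895, 231.29] pointing down, gripper open.
Joint ranges: [-2.7, 2.7], [-0.37, 2.16], [-1.27, 1.26], [0.24, 2.4], [-1.31, 4.45], [0.19, 1.91], [-2.76, 2.76]. Speed limits (rad/s): [2.39, 2.39, 3.14, 3.14, 3.14, 3.14, 3.14].

## Interface

Orientations are given as a rotation vector (axis times angle).
In Python, from bench import robot, solver, grab_frame, get_calibration, workorder, look_for, regions_of, mark_of gives the robot as it stands. Calls block until the motion is done:
- robot.reach(position, orientation): joint-space move of the TCP to a pose.
- robot.move_l(position, rate=150, attitude=None): straight line of the TCP; attitude=None keeps the orientation; rate is the mean speed in mm/s.
- robot.movej(angles): joint-space move.
- robot.move_gripper(opening): opening from 0.0 (shut) to 1.0 (fully open); the grip force is fixed at half the most; returns when the fingers have stopped.
- robot.pause(seconds).
- solver.ik(position, orientation): joint angles nearest the present ones, or None.
- robot.get_obs(): the state.
- grab_frame(name): name is "scene" or "top" or "wrist"; returns the picture (420x560x3 uint8, red, green, blue); there is no depth.
- get_calibration(name): a dict with "fx", "fy", "cx", "cy" (pixels), "dist_coeffs" ([k1, k2, p1, p2, k3] as OpenCV has them; the pictures are not rectified), "R" (3x3) and "t" (3): a world point X has camera coordinates R X + t. Camera axes: x right, y down, z forward; pixel columns grow to the right and rows downward; lengths in mm; the calibration is good to about 2 mm. A picture is of the moment at which its call begins: read the wrist's pose just before it. get_calibration takes no time and is no camera call; for the wrist camera it gives the pose at the moment of the call.
A pose or a line that the arm cannot do raises robot.IKError and nothing moves.
- workorder.close_job(): hands the job in; it is judged then, once.
Trained networks look in the newest picture that a camera, given by its name, has taken for a name from the list of things; names that differ only in an ending like _2 or _b are one class to them, and where a whole thing is asked for, a point or a joint stands for the part that bears it (a point fixed in the world has none). Each returns a list of dicts, best first, with "confidence" (0 to 1); they miss things now and then, are a little off and sometimes report something else, mostly with a low value. They report only what shows in the picture. A call takes as long as a camera call.
- look_for(camera, label): "centre" ([x, y, z] in mm, in the coordinates of the camera as it stood for that picture, good to about 4 mm: the middle of the surface that is visible of it).
- regions_of(camera, label): "region" (420x560 bool, what is visible of it).
- mark_of(camera, label): "centre" ([x, y, z] in mm, in the coordinates of the camera as it stood for that picture, good to about 4 mm: a listed point, or the origin of a listed thing).
The state is a dict: "clock": time; "joint_pos": joint angles; "joint_velocities": joint speeds; "tau": joint torques, N m; "position": TCP position; "eef_rot": TCP orientation; "force": force on the tool from outside, world axes, zero at the start; "moment": the same for the moment, N m; "finger_gap": opening from 0.0 (shut) to 1.0 (fully open); "gripper_force": force on a finger pad.
Only numpy, scipy, OpenCV 4.12 (cv2) and the standard library are available. Lean on these libraries where they do the work, as an engineer would, in place of code of your own. Each camera call takes 0.05 s, during which the arm holds its last target. There are 200 camera calls.

## Working session

There is one attempt and no reset: what is moved stays moved. The work goes in short steps, each a Python script; the robot and the scene stay as the last script left them, time stands still between calls to the robot, and variables do not carry over. Pictures are saved under pics/ and viewed, at most 10 in all, crops included, and the job is handed in when it is done.

```bash
mkdir -p pics; ls; cat > h.py <<'E'
import numpy as np, cv2
from bench import robot, solver, grab_frame, get_calibration, workorder, look_for, regions_of, mark_of
from scipy.spatial.transform import Rotation as Ro
def shot(cam,fn=None):
    c=get_calibration(cam); im=grab_frame(cam)
    if fn: cv2.imwrite('pics/'+fn,im[:,:,::-1])
    return c,im
def w(c,p): return np.array(c['R']).T@(np.array(p)-np.array(c['t']))
def K(c): return np.array([[c['fx'],0,c['cx']],[0,c['fy'],c['cy']],[0,0,1.]])
def ray(c,px):
    u=cv2.undistortPoints(np.array(px,float).reshape(-1,1,2),K(c),np.array(c['dist_coeffs'],float)).reshape(-1,2)
    d=np.c_[u,np.ones(len(u))]@np.array(c['R']); o=-np.array(c['R']).T@np.array(c['t'])
    return o,d
def onz(c,px,z):
    o,d=ray(c,px); return o+d*((z-o[2])/d[:,2])[:,None]
def proj(c,X):
    return cv2.projectPoints(np.array(X,float).reshape(-1,1,3),cv2.Rodrigues(np.array(c['R']))[0],np.array(c['t'],float),K(c),np.array(c['dist_coeffs'],float))[0].reshape(-1,2)
E
cat > a.py <<'E'
from h import *
np.set_printoptions(precision=1,suppress=True)
for cam in ['scene','top','wrist']:
    c,im=shot(cam,cam+'0.png'); print(cam,'cam at',-np.array(c['R']).T@np.array(c['t']))
    for l in ['warmer','rack_front','ring_left','ring_right','glue_pot','pot_handle','oak_block','sand_block']:
        print(l,[(w(c,r['centre']),round(r['confidence'],2)) for r in mark_of(cam,l)[:2]])
print(robot.get_obs()['clock'])
E
python3 a.py; python3 -c "
import cv2,numpy as np
cv2.imwrite('pics/both.png',cv2.resize(np.hstack([cv2.imread('pics/scene0.png'),cv2.imread('pics/top0.png')]),(800,300)))"
```

```text
bench.py
pics
scene cam at [ 129.1 -797.1  609.9]
warmer [(array([628.6, 107.4,   6.4]), 0.68)]
rack_front [(array([548. ,  52.8, 236. ]), 0.92)]
ring_left [(array([600.9, 153.5,  23.6]), 0.84)]
ring_right []
glue_pot [(array([610.7, 150.1,  25.8]), 0.66)]
pot_handle [(array([537.6,  92.2,  73.2]), 0.68)]
oak_block [(array([665. ,  54.1,  23.4]), 0.89)]
sand_block [(array([ 645.6, -275.9,   -0.2]), 0.84)]
top cam at [ 477.   -54.9 1055.8]
warmer [(array([631.4, 106.3,  -0.4]), 0.63)]
rack_front [(array([543.2,  56.2, 234.1]), 0.85)]
ring_left [(array([603.1, 151.8,  20.7]), 0.98)]
ring_right [(array([660.7,  56.5,  16.1]), 0.85)]
glue_pot [(array([610. , 148.6,  25.4]), 0.82)]
pot_handle [(array([540.1,  89.8,  70.5]), 0.76)]
oak_block [(array([658.9,  55.1,  22.1]), 0.58)]
sand_block [(array([ 649.1, -278.7,    0.4]), 0.69)]
wrist cam at [105.7 645.8 374.2]
warmer []
rack_front []
ring_left []
ring_right []
glue_pot []
pot_handle []
oak_block []
sand_block []
1.35
```

View pics/scene0.png

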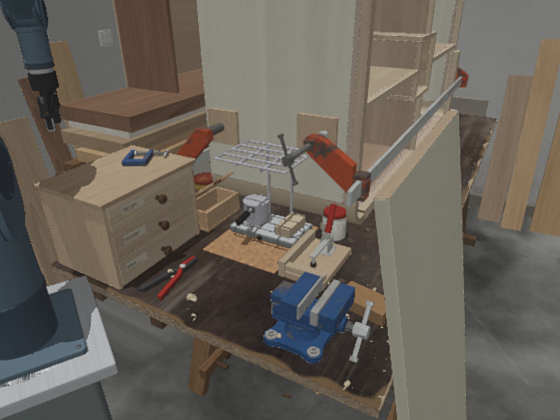

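View pics/top0.png

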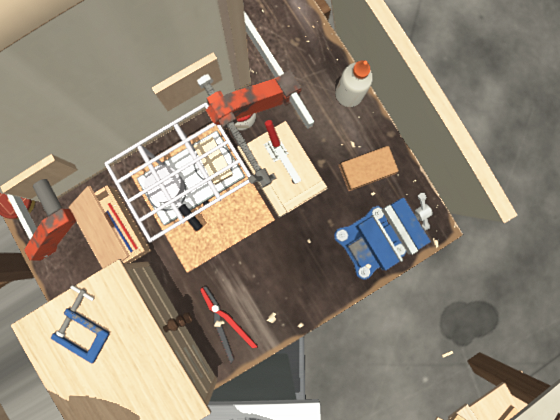

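```bash
cat >> h.py <<'E'
def frame(yaw): return np.array([np.cos(yaw),np.sin(yaw),0]),np.array([-np.sin(yaw),np.cos(yaw),0])
UP=np.array([0,0,1.])
def tool(yaw,lean,s=1):
    x,y=frame(yaw); z=np.sin(lean)*x-np.cos(lean)*UP; yy=s*y
    return Ro.from_matrix(np.c_[np.cross(yy,z),yy,z])
def tcp(g,R): return np.array(g)+19*R.as_matrix()[:,2]
E
cat > b.py <<'E'
from h import *
np.set_printoptions(precision=2,suppress=True)
o=robot.get_obs(); c=get_calibration('wrist')
RT=Ro.from_rotvec(o['eef_rot']).as_matrix(); cp=-np.array(c['R']).T@np.array(c['t'])
print('cam in tool',RT.T@(cp-o['position']),'cam axes in tool',(RT.T@np.array(c['R']).T))
C=np.array([631.5,104,3]); yaw=np.radians(30.9); x,y=frame(yaw)
P={'block':C-57*y-20*x+37*UP,'blockpre':C-57*y-140*x+90*UP,'view':C-200*x+150*UP,'place':C-200*x-15*y+15*UP-20*x,'place2':C-190*x-60*y+15*UP-20*x,'handle':C+50*y-90*x+70*UP,'handle2':C-57*y-96*x+70*UP}
for s in (1,-1):
  for L in (30,35,40):
    R=tool(yaw,np.radians(L),s)
    for k,g in P.items(): print(s,L,k,g,solver.ik(tcp(g,R),R.as_rotvec()))
c=get_calibration('top')
print('C-k*x proj', proj(c,[C-k*x for k in (59,100,150,200,245)]))
E
python3 b.py
```

```text
cam in tool [  76.1     0.01 -142.85] cam axes in tool [[ 0.   -0.95 -0.3 ]
 [ 1.    0.   -0.  ]
 [ 0.   -0.3   0.95]]
1 30 block [643.61  44.82  40.  ] [ 0.66  0.96 -0.89  1.98  1.65  0.35  0.73]
1 30 blockpre [540.64 -16.81  93.  ] [ 0.98  0.84 -1.07  2.2   1.56  0.35  0.88]
1 30 view [459.89   1.29 153.  ] None
1 30 place [450.43 -21.85  18.  ] None
1 30 place2 [482.12 -55.33  18.  ] [ 1.    0.92 -0.88  2.3   2.24  0.28  0.36]
1 30 handle [528.6  100.68  73.  ] [ 0.7   0.88 -1.06  2.26  1.94  0.5   0.29]
1 30 handle2 [578.4    5.79  73.  ] [ 0.76  0.81 -0.87  2.13  1.63  0.24  0.73]
1 35 block [643.61  44.82  40.  ] [ 0.68  0.97 -0.87  2.03  2.04  0.29  0.38]
1 35 blockpre [540.64 -16.81  93.  ] [ 1.01  0.85 -1.05  2.24  1.91  0.27  0.58]
1 35 view [459.89   1.29 153.  ] None
1 35 place [450.43 -21.85  18.  ] None
1 35 place2 [482.12 -55.33  18.  ] [ 1.2   1.12 -1.07  2.32  2.2   0.43  0.58]
1 35 handle [528.6  100.68  73.  ] [ 0.74  0.92 -1.07  2.31  2.21  0.51  0.08]
1 35 handle2 [578.4    5.79  73.  ] [ 0.81  0.83 -0.87  2.17  2.18  0.21  0.24]
1 40 block [643.61  44.82  40.  ]
[... 1280 characters left out ...]
0.47  0.71 -0.71  2.32  2.72  0.33  2.56]
-1 35 handle2 [578.4    5.79  73.  ] [ 0.93  0.96 -1.06  2.17  1.92  0.36 -2.57]
-1 40 block [643.61  44.82  40.  ] [ 0.84  1.14 -1.07  2.06  2.18  0.44 -2.72]
-1 40 blockpre [540.64 -16.81  93.  ] [ 0.82  0.71 -0.73  2.29  3.46  0.21  2.12]
-1 40 view [459.89   1.29 153.  ] None
-1 40 place [450.43 -21.85  18.  ] None
-1 40 place2 [482.12 -55.33  18.  ] [ 1.27  1.2  -1.07  2.34  2.39  0.42 -2.64]
-1 40 handle [528.6  100.68  73.  ] [ 0.65  0.84 -0.89  2.35  2.7   0.48  2.72]
-1 40 handle2 [578.4    5.79  73.  ] [ 0.73  0.79 -0.72  2.21  3.2   0.23  2.36]
C-k*x proj [[205.94 201.34]
 [215.98 217.68]
 [228.34 237.73]
 [240.8  257.87]
 [252.09 276.04]]
```

```bash
python3 -c "
import cv2,numpy as np
a=cv2.imread('pics/top0.png')[90:290,90:350]; b=cv2.imread('pics/scene0.png')[110:310,160:420]
cv2.imwrite('pics/crop.png',np.vstack([cv2.resize(a,(390,300),interpolation=3),cv2.resize(b,(390,300),interpolation=3)]))"
```

```text
(no output)
```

View pics/crop.png

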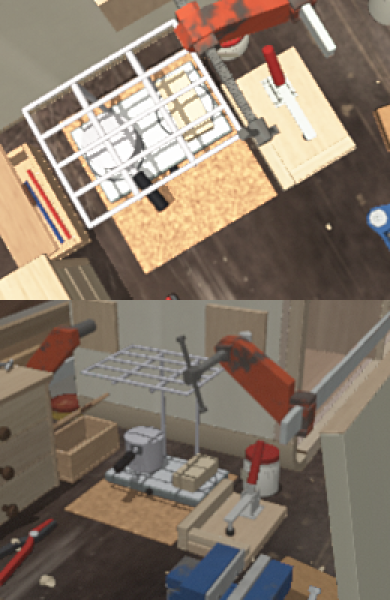

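```bash
cat > c.py <<'E'
from h import *
np.set_printoptions(precision=2,suppress=True)
cs=get_calibration('scene'); ct=get_calibration('top')
def tri(a,b):
    o1,d1=ray(cs,a); o2,d2=ray(ct,b); d1=d1[0]/np.linalg.norm(d1);d2=d2[0]/np.linalg.norm(d2)
    s=np.linalg.lstsq(np.c_[d1,-d2],o2-o1,rcond=None)[0]; p,q=o1+s[0]*d1,o2+s[1]*d2
    return (p+q)/2,np.linalg.norm(p-q)
C=np.array([631.5,104,3]); yaw=np.radians(30.9); x,y=frame(yaw)
for n,a,b in [('hub',(288,160),(263,178)),('screw start',(308,148),(238,124)),('cab corner R',(197,158),(125,263)),('cab front corner',(41,184),(212,410)),('jig near-left top',(280,258),(272,215))]:
    p,e=tri(a,b); d=p-C; print(n,p,e,'warmer frame',d@x,d@y,d[2])
mat=onz(ct,[(190,269),(275,215)],3)-C; print('mat corners',mat@x,mat@y)
print('place: block centre (a front,b right), grasp offset 20')
for a in (182,190,205):
  for b in (0,25):
    B=C-a*x-b*y; B[2]=3
    for L in (35,40):
      ok=[]
      for yy in range(-60,121,10):
        R=tool(np.radians(yy),np.radians(L),1); xx,_=frame(np.radians(yy))
        f=[solver.ik(tcp(B-18*xx+h*UP,R),R.as_rotvec()) is not None for h in (14,80)]
        if all(f): ok.append(yy)
      print(a,b,L,ok)
for r in (100,140,180):
  for h in (60,110,150,250,350):
    for L in (35,40):
      R=tool(yaw,np.radians(L),1); print(r,h,L,[solver.ik(tcp(C+b*y-r*x+h*UP,R),R.as_rotvec()) is not None for b in (-57,-30,0,50)])
E
python3 c.py
```

```text
hub [590.33 -50.25 270.96] 0.5126790973114066 warmer frame -114.5351579611372 -111.21301762283011 267.9565970622623
screw start [675.34  -9.38 270.91] 7.718827884313469 warmer frame -20.60587509042359 -119.801685866665 267.91315903592994
cab corner R [461.11 182.11 227.2 ] 7.158124453382659 warmer frame -106.09117089795863 154.52523352293477 224.19956531796242
cab front corner [165.53  44.7  271.57] 115.39014615804729 warmer frame -430.29014325774114 188.4116367470344 268.5730197332067
jig near-left top [551.5  -68.28  37.76] 10.513774953480763 warmer frame -157.12033184132991 -106.7467268242187 34.755485400105385
mat corners [-163.3  -161.37] [ 103.43 -109.19]
place: block centre (a front,b right), grasp offset 20
182 0 35 [-60, -50, -40, 50, 60, 70, 80, 90, 100, 110, 120]
182 0 40 [-60, -50, 50, 60, 70, 80, 90, 100, 110, 120]
182 25 35 [-60, -50, -40, 40, 50, 60, 70, 80, 90, 100, 110, 120]
182 25 40 [-60, -50, 40, 50, 60, 70, 80, 90, 100, 110, 120]
190 0 35 [-60, -50, 50, 60, 70, 80, 90, 100, 110, 120]
190 0 40 [-60, -50, 50, 60, 70, 80, 90, 100, 110, 120]
190 25 35 [-60, -50, 40, 
[... 730 characters left out ...]
 True, False, False]
140 110 35 [True, True, True, False]
140 110 40 [True, True, False, False]
140 150 35 [True, True, True, False]
140 150 40 [True, True, False, False]
140 250 35 [True, True, True, True]
140 250 40 [False, False, False, False]
140 350 35 [True, True, True, True]
140 350 40 [False, True, True, True]
180 60 35 [True, True, False, False]
180 60 40 [True, False, False, False]
180 110 35 [True, True, False, False]
180 110 40 [True, False, False, False]
180 150 35 [True, True, False, False]
180 150 40 [True, False, False, False]
180 250 35 [True, True, False, False]
180 250 40 [False, False, False, False]
180 350 35 [False, True, True, True]
180 350 40 [False, True, True, True]
```

```bash
cat > d.py <<'E'
from h import *
np.set_printoptions(precision=1,suppress=True)
C=np.array([631.5,104,3]); yaw=np.radians(30.9); x,y=frame(yaw)
o=robot.get_obs(); p=np.array(o['position']); r0=o['eef_rot']
robot.move_l([p[0],p[1],420],rate=250)
R=tool(yaw,np.radians(35),1)
robot.reach(tcp(C-180*x-30*y+350*UP,R),R.as_rotvec())
print(robot.get_obs()['joint_pos'],robot.get_obs()['clock'])
robot.reach(tcp(C-180*x-30*y+150*UP,R),R.as_rotvec())
print(robot.get_obs()['joint_pos'],robot.get_obs()['position'],robot.get_obs()['force'],robot.get_obs()['clock'])
c,im=shot('wrist','w1.png')
for l in ['warmer','rack_front','ring_left','ring_right','glue_pot','pot_handle','oak_block']:
    print(l,[(w(c,r['centre']),round(r['confidence'],2)) for r in mark_of('wrist',l)[:2]])
print(robot.get_obs()['clock'])
E
python3 d.py
```

```text
[-0.9 -0.2  1.   2.2 -0.4  0.6  2.5] 4.8
[ 1.2  0.7 -1.2  2.3  1.5  0.2  0.9] [501.8  -8.5 137.3] [-0.1 -0.7 -0.4] 7.0667
warmer [(array([626.3, 105.1,   2.8]), 0.77)]
rack_front []
ring_left []
ring_right []
glue_pot [(array([610.5, 151.3,  24. ]), 0.69)]
pot_handle [(array([536.1,  87.6,  75.9]), 0.94)]
oak_block [(array([662.3,  54.2,  28.3]), 0.96)]
7.4667
```

View pics/w1.png

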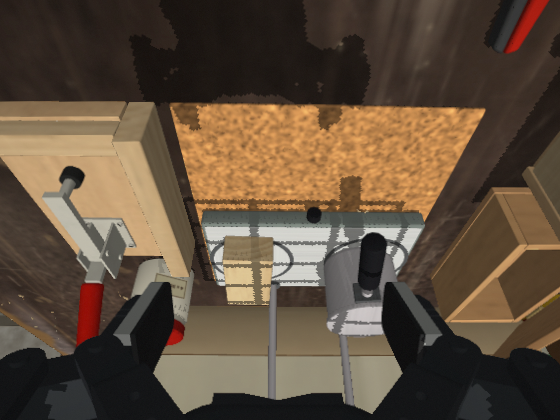

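```bash
cat > fit.py <<'E'
from h import *
from scipy.optimize import minimize
def rings(r,z0,z1,n=40):
    a=np.linspace(0,2*np.pi,n); return np.vstack([np.c_[r*np.cos(a),r*np.sin(a),0*a+z] for z in (z0,z1)])
BOX=[np.array([[sx*22,sy*45,z] for sx in(-1,1) for sy in(-1,1) for z in (0,27)],float)]
_g=rings(9,-116,-40); POT=[rings(36.5,0,66),np.c_[_g[:,2],_g[:,0],_g[:,1]+50]]
def sil(c,parts,q):
    m=np.zeros((420,560),np.uint8); M=Ro.from_euler('z',q[3]).as_matrix()
    for P in parts:
        u=proj(c,P@M.T+np.array(q[:3])); cv2.fillConvexPoly(m,cv2.convexHull(np.round(u*16).astype(np.int32)),1,shift=4)
    return m>0
def fit(views,parts,q0,ign=None):
    sc=np.array([1,1,1,.02])
    def cost(p):
        q=np.array(q0)+p*sc; s=0
        for c,reg in views:
            m=sil(c,parts,q); s+=1-(m&reg).sum()/(m|reg).sum()
        return s
    best=None
    for st in (3,6):
        x0=np.zeros(4) if best is None else best.x
        best=minimize(cost,x0,method='Nelder-Mead',options=dict(initial_simplex=np.vstack([x0,x0+np.eye(4)*st]),maxiter=400,xatol=.05,fatol=1e-5))
    return np.array(q0)+best.x*sc,best.fun/len(views)
E
cat > e.py <<'E'
from fit import *; import pickle
np.set_printoptions(precision=3,suppress=True)
C=np.array([631.5,104,3]); yaw=np.radians(30.9); x,y=frame(yaw)
V={'oak_block':[],'glue_pot':[]}
def look(n):
    c,im=shot('wrist',n); cv2.imwrite('pics/'+n,im[:,:,::-1])
    for l in V:
        r=regions_of('wrist',l)
        if r: print(l,r[0]['confidence'],r[0]['region'].sum()); V[l].append((c,r[0]['region']))
    for l in ['warmer','ring_left','ring_right','glue_pot','pot_handle','oak_block']:
        print(l,[(w(c,r['centre']),round(r['confidence'],2)) for r in mark_of('wrist',l)[:1]])
look('w2.png')
R=tool(yaw,np.radians(36),1)
robot.move_l(tcp(C-165*x-48*y+85*UP,R),rate=150,attitude=R.as_rotvec())
look('w3.png'); print(robot.get_obs()['clock'],robot.get_obs()['force'])
pickle.dump(V,open('v.pkl','wb'))
E
python3 e.py
cat > f.py <<'E'
from fit import *; import pickle
np.set_printoptions(precision=3,suppress=True)
V=pickle.load(open('v.pkl','rb'))
for l,parts,q in [('oak_block',BOX,[662,54.5,23,np.radians(121)]),('glue_pot',POT,[610.5,150,23,np.radians(39)])]:
    for vs in [V[l]]+[[v] for v in V[l]]: 
        f=fit(vs,parts,q); print(l,f,np.degrees(f[0][3]))
E
python3 f.py
```

```text
oak_block 0.6 3091
glue_pot 0.61 5481
warmer [(array([628.615, 102.645,   0.855]), 0.79)]
ring_left []
ring_right []
glue_pot [(array([609.601, 151.568,  24.517]), 0.84)]
pot_handle [(array([536.164,  88.469,  76.686]), 0.91)]
oak_block []
oak_block 0.58 3792
glue_pot 0.68 3274
warmer [(array([626.694, 104.445,   1.723]), 0.78)]
ring_left []
ring_right []
glue_pot [(array([609.872, 150.941,  22.643]), 0.75)]
pot_handle []
oak_block []
9.1167 [ 1.134 -0.032 -0.088]
oak_block (array([669.595,  58.239,  19.368,   2.055]), np.float64(0.04409792539305535)) 117.74930258769388
oak_block (array([675.687,  60.773,  14.107,   2.065]), np.float64(0.022676461194506503)) 118.30957553182789
oak_block (array([668.304,  57.887,  20.564,   2.055]), np.float64(0.02278612118073542)) 117.74898497767208
glue_pot (array([632.054, 171.722,   7.815,   0.665]), np.float64(0.3917737005671444)) 38.116260184449644
glue_pot (array([626.969, 166.66 ,  10.782,   0.659]), np.float64(0.1664098613251156)) 37.73278233480288
glue_pot (array([807.376, 322.459, -38.377,   0.654]), np.float64(0.4052015604681405)) 37.464750828818396
```

```bash
cat > g.py <<'E'
from h import *
np.set_printoptions(precision=2,suppress=True)
by=np.radians(27.9); bx,_=frame(by)
R=tool(by,np.radians(37),1); B=np.array([664.5,56,23])
G=B-18*bx+21*UP
robot.move_gripper(0.8)
robot.move_l(tcp(G-70*bx+20*UP,R),rate=150,attitude=R.as_rotvec())
robot.move_l(tcp(G,R),rate=100)
o=robot.get_obs(); print(o['clock'],o['force'],o['joint_pos'])
shot('wrist','w4.png')
robot.move_gripper(0.0); o=robot.get_obs(); print(o['clock'],o['force'],o['finger_gap'],o['gripper_force'])
ct=get_calibration('top'); print('vice',onz(ct,[(350,235),(378,212)],80))
for yy in (50,70,90,110,120):
  for s in (1,-1):
    P=np.array([455,-10,0.]); xx,_=frame(np.radians(yy)); Rp=tool(np.radians(yy),np.radians(37),s)
    print(yy,s,*[solver.ik(tcp(P-18*xx+h*UP,Rp),Rp.as_rotvec()) for h in (21,120)])
E
python3 g.py
```

```text
11.025 [-1.03  0.27 -0.05] [ 0.83  1.16 -1.13  2.04  2.02  0.55  0.51]
11.4167 [-1.85 -1.14  3.19] 0.5008449874592317 62.05346703529358
vice [[ 501.48 -218.44   80.  ]
 [ 545.9  -276.14   80.  ]]
50 1 [ 1.25  1.12 -1.05  2.31  1.69  0.25  1.39] [ 0.95  0.57 -0.69  2.34 -1.12  0.29 -2.38]
50 -1 [ 1.25  1.12 -1.05  2.31  1.69  0.25 -1.76] [ 0.95  0.57 -0.69  2.34 -1.12  0.29  0.76]
70 1 [ 1.26  1.18 -1.1   2.14  0.83  0.47  2.53] [ 0.69  0.56 -0.36  2.18 -0.85  0.63 -2.36]
70 -1 [ 1.34  1.35 -1.25  2.14  1.08  0.64 -0.81] [ 1.23  0.85 -1.08  2.16  0.16  0.49 -0.15]
90 1 [ 0.5   0.81 -0.18  2.01 -0.74  0.73 -2.12] [ 0.5   0.61 -0.18  2.02 -0.67  0.88 -2.27]
90 -1 [ 1.17  1.22 -1.11  1.97  0.62  0.75 -0.16] [ 1.18  0.98 -1.14  1.99  0.32  0.81 -0.03]
110 1 [ 0.43  0.86 -0.18  1.86 -0.48  0.9  -2.12] [ 0.3   0.67 -0.    1.88 -0.57  1.09 -2.1 ]
110 -1 [ 1.    1.17 -1.01  1.82  0.46  0.95  0.22] [ 1.03  1.   -1.09  1.83  0.31  1.05  0.24]
120 1 [ 0.26  0.88 -0.    1.8  -0.52  1.02 -1.96] [ 0.26  0.7  -0.    1.81 -0.48  1.16 -2.05]
120 -1 [ 0.91  1.16 -0.97  1.76  0.43  1.05  0.36] [ 0.95  1.01 -1.05  1.77  0.31  1.16  0.36]
```

View pics/w4.png

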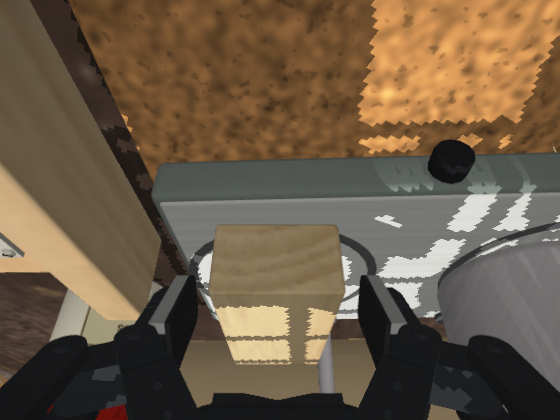

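```bash
cat > k.py <<'E'
from h import *
np.set_printoptions(precision=2,suppress=True)
C=np.array([631.5,104,3]); yaw=np.radians(30.9); x,y=frame(yaw)
by=np.radians(27.9); bx,_=frame(by)
R=tool(by,np.radians(37),1); G=np.array([664.5,56,23])-18*bx+21*UP
def st(n): o=robot.get_obs(); print(n,o['clock'],o['force'],o['joint_pos'],o['position'],o['finger_gap'])
robot.move_l(tcp(G+10*UP,R),rate=60); st('lift')
robot.move_l(tcp(G-80*bx+25*UP,R),rate=150)
robot.move_l(tcp(C-165*x-45*y+140*UP,R),rate=150); st('back')
P=np.array([455,-10,0.])
for yy in (50,70,90,110):
    xx,_=frame(np.radians(yy)); Rp=tool(np.radians(yy),np.radians(37),1); t=tcp(P-18*xx+170*UP,Rp)
    try: robot.move_l(t,rate=150,attitude=Rp.as_rotvec()); st('L%d'%yy)
    except robot.IKError as e: print(yy,'ikerr',solver.ik(t,Rp.as_rotvec()))
shot('scene','s5.png')
E
python3 k.py; python3 -c "
import cv2
cv2.imwrite('pics/s5c.png',cv2.imread('pics/s5.png')[100:400,0:420])"
```

```text
lift 11.7333 [ 0.03 -1.03 -0.61] [ 0.84  1.14 -1.13  2.04  1.99  0.54  0.52] [658.61  50.85  37.76] 0.5037086756912614
back 13.2583 [ 0.3   0.11 -0.76] [ 1.16  0.78 -1.21  2.32  1.83  0.29  0.58] [523.62 -13.79 127.85] 0.5067926674516389
L50 15.175 [-0.3   0.02 -1.11] [ 1.39  0.72 -1.26  2.31  0.3   0.3   2.49] [450.84 -14.93 154.8 ] 0.5074252356762903
70 ikerr [-0.32  0.61  0.91  2.22 -1.26  1.22 -2.04]
90 ikerr [-0.41  0.84  1.09  2.06 -1.18  1.53 -1.82]
110 ikerr [-0.43  0.92  1.09  1.91 -1.06  1.63 -1.64]
```

View pics/s5c.png

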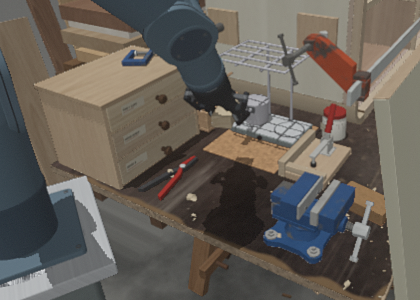

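```bash
cat > l.py <<'E'
from h import *
np.set_printoptions(precision=2,suppress=True)
def st(n): o=robot.get_obs(); print(n,o['clock'],o['force'],o['joint_pos'],o['position'],o['finger_gap'])
robot.movej([.3,.62,-.05,1.88,-.57,1.09,-2.1]); st('flip')
P=np.array([455,-10,0.])
xx,_=frame(np.radians(110)); Rp=tool(np.radians(110),np.radians(37),1)
robot.reach(tcp(P-18*xx+(21+40)*UP,Rp),Rp.as_rotvec()); st('above')
c,im=shot('scene','s6.png')
robot.move_l(tcp(P-18*xx+(21+6)*UP,Rp),rate=60); st('6mm')
shot('wrist','w6.png')
E
python3 l.py; python3 -c "
import cv2,numpy as np
a=cv2.imread('pics/s6.png')[130:400,120:400];b=cv2.imread('pics/w6.png')
cv2.imwrite('pics/c6.png',np.hstack([cv2.resize(a,(400,386)),cv2.resize(b,(400,386))]))"
```

```text
flip 19.025 [ 0.11  0.41 -0.78] [ 0.3   0.62 -0.05  1.88 -0.57  1.09 -2.1 ] [467.35   2.19 131.71] 0.5050846826323938
above 19.4667 [ 0.39  0.08 -1.  ] [ 0.32  0.78 -0.04  1.87 -0.58  1.   -2.06] [457.09 -15.69  46.13] 0.5009761063006657
6mm 20.2333 [ 0.6   0.56 -0.19] [ 0.33  0.84 -0.05  1.86 -0.59  0.95 -2.02] [457.22 -16.12  11.76] 0.502697944870289
```

View pics/c6.png

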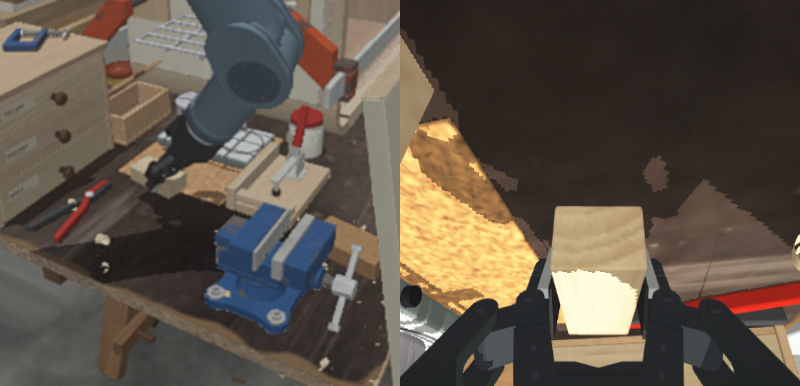

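```bash
cat > m.py <<'E'
from h import *
np.set_printoptions(precision=2,suppress=True)
C=np.array([631.5,104,3]); yaw=np.radians(30.9); x,y=frame(yaw)
def st(n): o=robot.get_obs(); print(n,o['clock'],o['force'],o['position'],o['finger_gap']); return o
c=get_calibration('wrist'); m=onz(c,[(42,131),(203,288)],3)-C; print('mat edge',m@x,m@y)
if (m@x).min()<-178: raise SystemExit
P=np.array([455,-10,0.])
xx,_=frame(np.radians(110)); Rp=tool(np.radians(110),np.radians(37),1)
for h in (4,2.5,1,0,-1,-2,-3,-4):
    robot.move_l(tcp(P-18*xx+(21+h)*UP,Rp),rate=30); o=robot.get_obs()
    if o['force'][2]>4: break
print(h); st('down')
robot.move_gripper(0.8); st('open')
z=Rp.as_matrix()[:,2]; p=tcp(P-18*xx+(21+h)*UP,Rp)
robot.move_l(p-100*z,rate=200); o=st('ret'); print(o['joint_pos'])
c,im=shot('wrist','w7.png'); print([(w(c,r['centre']),r['confidence']) for r in mark_of('wrist','oak_block')])
E
python3 m.py
```

```text
mat edge [-162.2  -170.41] [-105.1     0.27]
-1
down 21.5333 [-1.96 -2.41 11.45] [457.33 -16.18   5.91] 0.5031827869986216
open 21.9 [-0.08 -0.39  0.41] [457.13 -16.07   4.66] 0.8009917470095654
ret 22.55 [ 0.4   1.03 -0.8 ] [477.14 -71.81  84.15] 0.8005861873881804
[ 0.37  0.76  0.01  1.77 -0.53  1.14 -2.07]
[(array([454.02, -12.52,   3.78]), 0.75)]
```

View pics/w7.png

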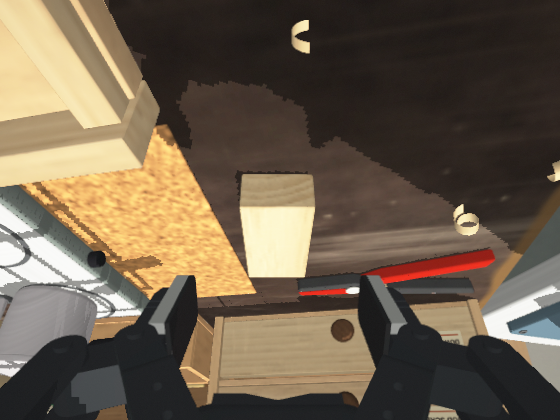

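```bash
cat > n.py <<'E'
from fit import *; import pickle
np.set_printoptions(precision=2,suppress=True)
C=np.array([631.3,104.5,3]); yaw=np.radians(31); x,y=frame(yaw)
def st(n): o=robot.get_obs(); print(n,o['clock'],o['force'],o['joint_pos'],o['position'],o['finger_gap']); return o
p=np.array(robot.get_obs()['position']); robot.move_l(p+80*UP,rate=250)
R=tool(yaw,np.radians(35),1)
t=tcp(C-170*x-25*y+150*UP,R)
j=solver.ik(t,R.as_rotvec()); print(j)
robot.reach(t,R.as_rotvec()); st('view')
c,im=shot('wrist','w8.png'); V=[]
r=regions_of('wrist','glue_pot'); print(r[0]['confidence'])
for l in ['warmer','ring_left','ring_right','glue_pot','pot_handle']:
    print(l,[(w(c,q['centre']),round(q['confidence'],2)) for q in mark_of('wrist',l)[:1]])
pickle.dump((c,im,r[0]['region']),open('v8.pkl','wb'))
for yy in (31,36,40):
  Q=tool(np.radians(yy),np.radians(33),1); xx,_=frame(np.radians(yy))
  for pc in ([610,150.5,73],[661,55.5,73]): print(yy,solver.ik(tcp(np.array(pc)-96*xx,Q),Q.as_rotvec()),solver.ik(tcp(np.array(pc)-150*xx,Q),Q.as_rotvec()))
st('')
E
python3 n.py
```

```text
[ 1.13  0.68 -1.18  2.33  1.57  0.22  0.81]
view 25.6083 [-0.25  0.32  0.46] [ 1.13  0.68 -1.18  2.33  1.57  0.22  0.81] [507.85   0.87 137.22] 0.7963667838076235
0.93
warmer [(array([627.52, 102.18,  -1.84]), 0.64)]
ring_left []
ring_right [(array([660.48,  55.85,  21.22]), 0.61)]
glue_pot [(array([611.77, 152.23,  24.28]), 0.95)]
pot_handle [(array([536.86,  89.21,  71.74]), 0.65)]
31 [ 0.68  0.86 -1.01  2.29  2.16  0.46  0.08] [ 0.81  0.86 -1.06  2.4   2.24  0.48  0.05]
31 [ 0.83  0.85 -0.93  2.15  1.87  0.26  0.55] [ 0.97  0.85 -0.98  2.24  1.96  0.26  0.53]
36 [ 0.69  0.83 -0.95  2.26  2.15  0.33  0.18] [ 0.83  0.83 -1.    2.36  2.23  0.35  0.17]
36 [ 0.88  0.89 -0.96  2.11  1.57  0.24  0.97] [ 1.01  0.88 -0.99  2.19  1.6   0.22  1.01]
40 [ 0.71  0.83 -0.94  2.23  2.05  0.26  0.37] [ 0.87  0.84 -1.01  2.32  2.09  0.28  0.42]
40 [ 0.93  0.93 -1.    2.08  1.33  0.27  1.31] [ 1.04  0.9  -1.    2.15  1.26  0.23  1.44]
 25.9583 [-0.13  0.7   0.48] [ 1.13  0.68 -1.18  2.33  1.57  0.22  0.81] [507.85   1.09 137.44] 0.7989657508957638
```

View pics/w8.png

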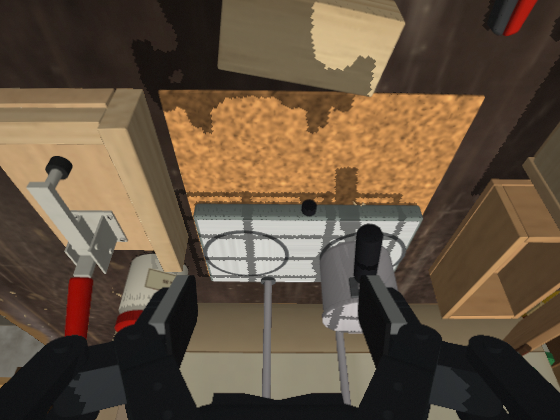

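```bash
cat > q.py <<'E'
from fit import *; import pickle
np.set_printoptions(precision=2,suppress=True)
c,im,reg=pickle.load(open('v8.pkl','rb'))
g=cv2.GaussianBlur(cv2.cvtColor(im,cv2.COLOR_RGB2GRAY),(3,3),0).astype(np.float32)
bad=cv2.dilate(reg.astype(np.uint8),np.ones((7,7)))>0; bad[275:,160:205]=1; bad[275:,355:]=1
a=np.linspace(0,2*np.pi,240,endpoint=False)
def score(q,which,z=23):
    x,y=frame(q[2]); s=[]
    for k in which:
        ctr=np.array([q[0],q[1],z])+k*57*y; vals=[]
        for r in (35,40,45):
            u=proj(c,ctr+r*np.c_[np.cos(a),np.sin(a),0*a]).astype(np.float32)
            v=cv2.remap(g,u[:,:1],u[:,1:],1)[:,0]; b=cv2.remap(bad.astype(np.float32),u[:,:1],u[:,1:],1)[:,0]>0
            v[b]=np.nan; vals.append(v)
        d=np.clip(np.maximum(vals[0],vals[2])*0+(vals[0]+vals[2])/2-vals[1],-30,60); s.append(np.nanmean(d))
    return -np.mean(s)
for which in [(-1,),(1,),(-1,1)]:
  best=None
  for dx in range(-9,10,3):
    for dy in range(-9,10,3):
      for dyaw in ((0,) if len(which)==1 else (-.06,-.03,0,.03,.06)):
        q=[631.3+dx,104.5+dy,np.radians(31)+dyaw]; s=score(q,which)
        if best is None or s<best[0]: best=(s,q)
  n=2 if len(which)==1 else 3
  f=lambda p: score(np.r_[p,best[1][2]] if n==2 else p,which)
  m=minimize(f,best[1][:n],method='Nelder-Mead',options=dict(initial_simplex=np.vstack([best[1][:n]]+[np.array(best[1][:n])+np.eye(3)[i][:n]*(2,2,.03)[i] for i in range(n)])))
  q=np.r_[m.x,best[1][2]] if n==2 else m.x; x,y=frame(q[2])
  print(which,m.fun,q[:2],np.degrees(q[2]),'rings',[q[:2]+k*57*y[:2] for k in which])
m=((im.max(2)<60)&(cv2.dilate(reg.astype(np.uint8),np.ones((5,5)))>0)).astype(np.uint8)
m[:, :352]=0; m[:,386:]=0; m[275:]=0
n,lab,stt,_=cv2.connectedComponentsWithStats(m); i=1+np.argmax(stt[1:,4]); print(stt[i])
ys=np.arange(stt[i][1]+4,stt[i][1]+stt[i][3]-3); mid=np.array([[np.mean(np.where(lab[r]==i)[0])+0.0,r] for r in ys])
L=onz(c,mid,73); d=L[-1]-L[0]; v=np.linalg.svd(L-L.mean(0))[2][0]; v*=np.sign(v[0]); print('handle line',L[0],L[-1],np.degrees(np.arctan2(v[1],v[0])))
tip=onz(c,[(369,stt[i][1])],73); print('tip',tip)
print('fit v8, z=23 start',[ (f[0],np.degrees(f[0][3]),f[1]) for f in [fit([(c,reg)],POT,[610.5,151,23,.67])]])
o=np.array([610.5,151]); nrm=np.array([-v[1],v[0]]); print('pot centre perp offset from handle line',(o-L.mean(0)[:2])@nrm[:2])
E
python3 q.py; python3 -c "
import cv2
cv2.imwrite('pics/w8c.png',cv2.resize(cv2.imread('pics/w8.png')[195:345,180:430],(750,450),interpolation=2))"
```

```text
(-1,) -54.48343276977539 [631.14 105.12] 31.0 rings [array([660.5 ,  56.26])]
(1,) -56.59232711791992 [633.51 108.78] 31.0 rings [array([604.15, 157.64])]
(-1, 1) -54.02404022216797 [631.33 106.25] 30.29778982606596 rings [array([660.09,  57.04]), array([602.57, 155.47])]
[ 354  224   30   51 1210]
handle line [515.77  74.88  73.  ] [559.87 111.05  73.  ] 38.94947492674166
tip [[512.5  71.9  73. ]]
fit v8, z=23 start [(array([624.19, 164.44,  11.2 ,   0.66]), np.float64(37.73653561350716), np.float64(0.3064330844342332))]
pot centre perp offset from handle line -0.7885853499019541q.py:15: RuntimeWarning: Mean of empty slice
  d=np.clip(np.maximum(vals[0],vals[2])*0+(vals[0]+vals[2])/2-vals[1],-30,60); s.append(np.nanmean(d))
```

View pics/w8c.png

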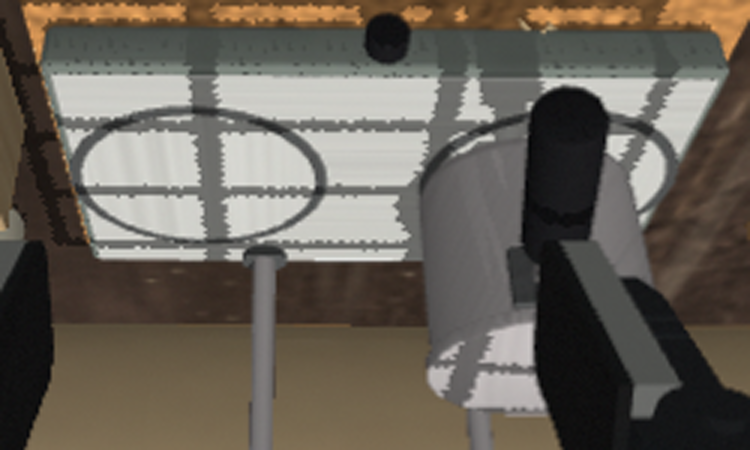

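```bash
cat > r.py <<'E'
from h import *
np.set_printoptions(precision=2,suppress=True)
def st(n): o=robot.get_obs(); print(n,o['clock'],o['force'],o['moment'],o['position'],o['finger_gap']); return o
p0=np.array([611,151.5,73]); p1=np.array([660.3,56.6,73]); y0,y1=np.radians([38.9,30.5]); L=np.radians(33)
def pose(p,yw,d=96,h=0):
    R=tool(yw,L,1); x,_=frame(yw); return tcp(p-d*x+h*UP,R),R.as_rotvec()
robot.move_gripper(0.5)
t,r=pose(p0,y0,140,30); robot.move_l(t,rate=150,attitude=r)
t,r=pose(p0,y0); robot.move_l(t,rate=80,attitude=r); st('at')
robot.move_gripper(0.0); o=st('grip'); 
if not .1<o['finger_gap']<.35: raise SystemExit
for k in np.linspace(0,1,6)[1:]:
    t,r=pose(p0+k*(p1-p0),y0+k*(y1-y0)); robot.move_l(t,rate=60,attitude=r); st(k)
c,im=shot('wrist','w9.png')
print([(l,w(c,q['centre']),q['confidence']) for l in ('glue_pot','ring_right','ring_left','pot_handle') for q in mark_of('wrist',l)[:1]])
c,im=shot('top')
print([(l,w(c,q['centre']),q['confidence']) for l in ('glue_pot','pot_handle','ring_left','ring_right') for q in mark_of('top',l)[:1]])
st('')
E
python3 r.py
```

```text
at 27.8583 [ 0.21 -0.23  0.35] [-0.39  0.4   0.01] [544.08  97.6   57.1 ] 0.4993558055563637
grip 28.2083 [-3.98 -2.8   6.42] [-0.54  0.54 -0.01] [544.13  97.33  57.26] 0.1912961658355214
0.2 28.675 [-1.99 -1.06  3.63] [-0.18  0.44  0.13] [553.29  79.85  57.2 ] 0.19189849269706144
0.4 29.1417 [-1.11  0.96  2.4 ] [-0.04  0.31  0.24] [561.57  63.11  57.16] 0.18900145213341116
0.6000000000000001 29.6083 [-1.52  1.92  3.04] [0.06 0.29 0.26] [569.86  46.26  57.12] 0.190621686396156
0.8 30.075 [-1.06  0.25  2.36] [0.12 0.28 0.31] [578.3   29.44  57.11] 0.19025448132269515
1.0 30.5417 [0.16 1.19 2.3 ] [0.12 0.27 0.33] [586.88  12.58  57.13] 0.192123245003989
[('glue_pot', array([659.45,  53.39,  25.  ]), 0.95), ('ring_left', array([601.13, 152.85,  24.57]), 0.98), ('pot_handle', array([579.26,   3.48,  72.2 ]), 0.79)]
[('glue_pot', array([658.11,  55.09,  24.64]), 0.7), ('pot_handle', array([581.13,   5.61,  69.8 ]), 0.57), ('ring_left', array([601.45, 153.04,  22.49]), 0.79), ('ring_right', array([657.06,  56.7 ,  19.69]), 0.9)]
 31.0417 [0.15 0.65 1.94] [-0.1   0.08  0.05] [586.74  12.77  57.09] 0.195369416868571
```

View pics/w9.png

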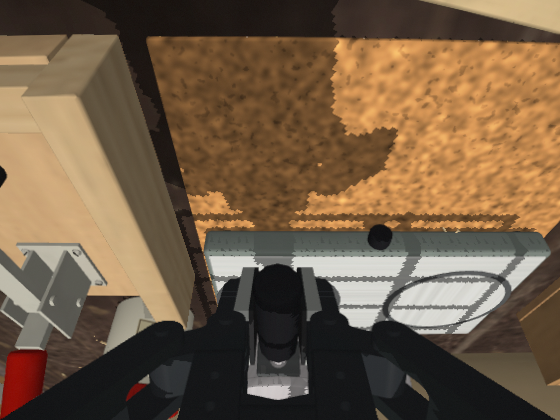

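```bash
cat > s.py <<'E'
from fit import *
np.set_printoptions(precision=2,suppress=True)
a=np.linspace(0,2*np.pi,240,endpoint=False)
def ringfit(c,im,p0,z=23):
    g=cv2.GaussianBlur(cv2.cvtColor(im,cv2.COLOR_RGB2GRAY),(3,3),0).astype(np.float32)
    def s(p):
        v=[cv2.remap(g,*[u.astype(np.float32)[:,k:k+1] for k in (0,1)],1)[:,0] for r in (35,40,45) for u in [proj(c,np.r_[p,z]+r*np.c_[np.cos(a),np.sin(a),0*a])]]
        return -np.mean(np.clip((v[0]+v[2])/2-v[1],-30,60))
    b=min(([p0[0]+i,p0[1]+j] for i in range(-9,10,2) for j in range(-9,10,2)),key=s)
    m=minimize(s,b,method='Nelder-Mead',options=dict(initial_simplex=np.array([b,[b[0]+2,b[1]],[b[0],b[1]+2]]))); return m.x,m.fun
if __name__=='__main__':
    c=get_calibration('wrist'); im=cv2.imread('pics/w9.png')[:,:,::-1].copy()
    l,s=ringfit(c,im,[602,153.5]); print('ring_left',l,s)
    r=np.array([660.3,56.6]); d=l-r; print(np.linalg.norm(d),np.degrees(np.arctan2(-d[0],d[1])))
    e=onz(c,[(215,254),(540,247)],23); d=e[1]-e[0]; print('edge yaw rough',np.degrees(np.arctan2(-d[0],d[1])))
    # precise edge: strongest dark->bright transition per column
    g=cv2.GaussianBlur(cv2.cvtColor(im,cv2.COLOR_RGB2GRAY),(3,3),0).astype(float); pts=[]
    for u in list(range(212,245,2))+list(range(335,540,3)):
        col=np.diff(g[246:270,u]); k=col.argmax()
        if col[k]>15: pts.append((u,246+k+.5))
    E=onz(c,pts,23)[:,:2]; vx,vy,_,_=cv2.fitLine(E.astype(np.float32),cv2.DIST_HUBER,0,.5,.01).ravel()
    vx,vy=np.array([vx,vy])*np.sign(vy); print('edge yaw',len(pts),np.degrees(np.arctan2(-vx,vy)),'dist ring to edge (59)',abs((l-E.mean(0))@[vy,-vx]))
E
python3 s.py
```

```text
ring_left [602.89 155.83] -55.861385345458984
114.63465111375687 30.05110538268245
edge yaw rough 32.68012416098351
edge yaw 86 30.118963 dist ring to edge (59) 58.116376398132914
```

```bash
cat > t.py <<'E'
from fit import *; import pickle
np.set_printoptions(precision=2,suppress=True)
def st(n): o=robot.get_obs(); print(n,o['clock'],o['force'],o['position'],o['finger_gap'])
p1=np.array([660.3,56.6,73]); yw=np.radians(30.5); R=tool(yw,np.radians(33),1); x,y=frame(yw)
robot.move_gripper(0.55); st('open')
robot.move_l(tcp(p1-145*x,R),rate=150)
R2=tool(yw,np.radians(36),1)
robot.move_l(tcp(p1-170*x+35*y+75*UP,R2),rate=200,attitude=R2.as_rotvec()); st('view')
c,im=shot('wrist','w10.png')
reg=regions_of('wrist','glue_pot'); pickle.dump((c,im,reg[0]['region']),open('v10.pkl','wb'))
print([(l,w(c,q['centre']),q['confidence']) for l in ('glue_pot','ring_right','pot_handle','oak_block') for q in mark_of('wrist',l)[:1]])
st('')
cv2.imwrite('pics/w10c.png',cv2.resize(im[180:360,120:360,::-1],(800,600),interpolation=2))
# overlay of predicted ring/pot base
E
python3 t.py
```

```text
open 31.4417 [-0.83  0.84 -0.91] [586.28  12.9   56.8 ] 0.5503603074686977
view 32.5 [-0.23 -0.7   1.14] [506.64   5.76 132.71] 0.5508938844450562
[('glue_pot', array([663.21,  54.78,  24.75]), 0.59), ('pot_handle', array([576.43,   4.8 ,  74.28]), 0.87), ('oak_block', array([457.43, -12.79,   4.91]), 0.97)]
 32.8 [-0.68  0.52 -0.2 ] [505.89   6.33 132.18] 0.5491145159652099
```

View pics/w10c.png

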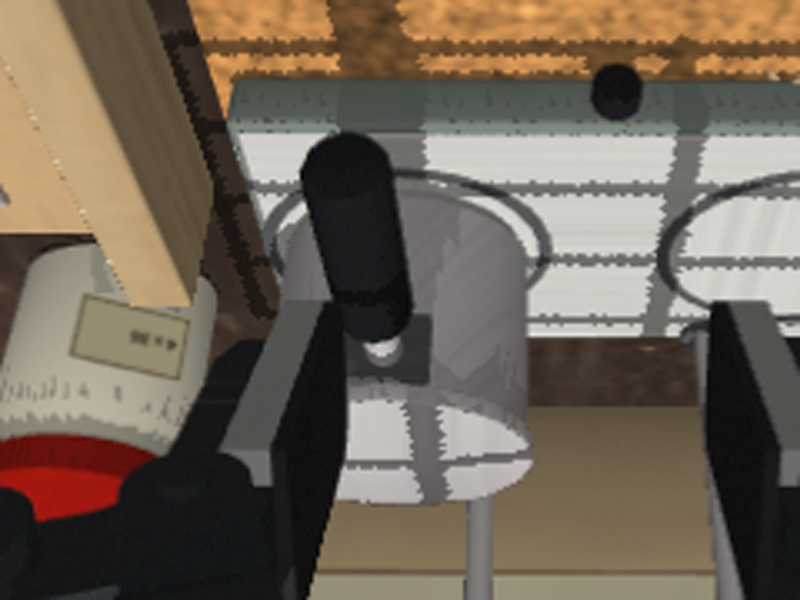

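```bash
cat > u.py <<'E'
from fit import *; import pickle
np.set_printoptions(precision=2,suppress=True)
c,im,reg=pickle.load(open('v10.pkl','rb'))
g=cv2.cvtColor(im,cv2.COLOR_RGB2GRAY).astype(np.float32)
yaw=np.radians(30.2); x,y=frame(yaw)
def S(p,r,a):
    d=np.cos(a)[:,None]*x+np.sin(a)[:,None]*y
    u=proj(c,np.r_[p,23]+r*d).astype(np.float32); return cv2.remap(g,u[:,:1],u[:,1:],1)[:,0]
# angle 180deg = front. exclude handle (image left-front)
D=np.radians
aR=np.r_[np.linspace(D(100),D(162),60),np.linspace(D(215),D(255),40)]
ring=lambda p:-np.mean(np.clip((S(p,45,aR))-S(p,40,aR),-20,70)+np.clip(S(p,37.3,aR)-S(p,40,aR),-20,30))
aP=np.linspace(D(95),D(165),70)
pot=lambda p:-np.mean(np.clip(S(p,37.3,aP)-S(p,35.7,aP),-30,50))
def mn(f,p0):
    b=min(([p0[0]+i,p0[1]+j] for i in np.arange(-8,8.1,1) for j in np.arange(-8,8.1,1)),key=f)
    m=minimize(f,b,method='Nelder-Mead',options=dict(initial_simplex=np.array([b,[b[0]+.7,b[1]],[b[0],b[1]+.7]]))); return m.x,m.fun
r,fr=mn(ring,[660.2,57]); p,fp=mn(pot,[661,56.5]); print('ring',r,fr,'pot',p,fp)
d=p-r; print('pot-ring in warmer',d@x[:2],d@y[:2])
o=cv2.resize(im[180:330,180:330,::-1],(600,600),interpolation=2)
def draw(p,R,col,z=23,p3=None):
    a=np.linspace(0,2*np.pi,100); u=proj(c,np.c_[p[0]+R*np.cos(a),p[1]+R*np.sin(a),0*a+z]); cv2.polylines(o,[np.int32((u-180+.5)*4)],True,col,1)
for R in (38,42): draw(r,R,(0,0,255))
draw(p,36.5,(0,255,0)); draw(p,36.5,(0,255,255),89)
m=((im.max(2)<60)).astype(np.uint8); m[:,:205]=0; m[:,247:]=0; m[285:]=0; m[:215]=0
n,lab,stt,_=cv2.connectedComponentsWithStats(m); i=1+np.argmax(stt[1:,4]); print(stt[i])
L=[]
for q in range(stt[i][1]+8,stt[i][1]+stt[i][3]):
    k=np.where(lab[q]==i)[0]
    if len(k)<35 and q<268: L.append([k.mean(),q])
L=onz(c,L,73); v=np.linalg.svd(L-L.mean(0))[2][0]; v*=np.sign(v[0]); print('handle',np.degrees(np.arctan2(v[1],v[0])),L[0],L[-1],'perp of pot from line',(p-L.mean(0)[:2])@[-v[1],v[0]])
cv2.imwrite('pics/ov.png',o)
E
python3 u.py
```

```text
ring [660.59  57.01] -82.12744903564453 pot [654.38  57.45] -49.34144973754883
pot-ring in warmer -5.145860742370484 3.506196241297598
[ 209  219   38   66 1703]
handle 30.016370586764783 [558.09  -2.98  73.  ] [603.17  22.1   73.  ] perp of pot from line 4.983781765248143
```

View pics/ov.png

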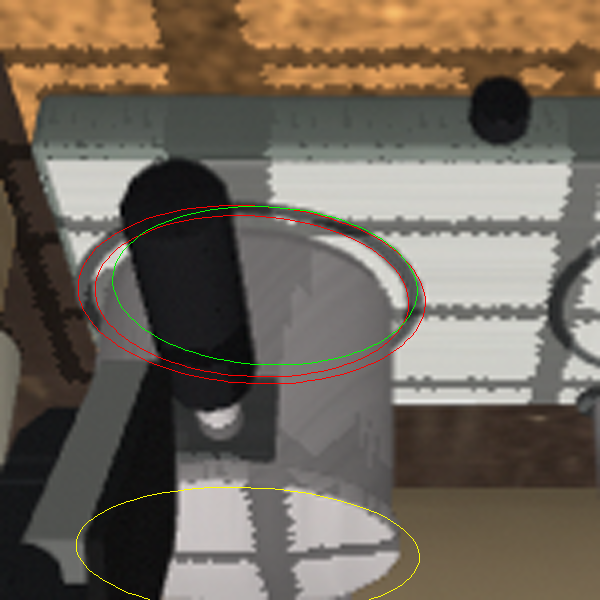

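```bash
cat > x.py <<'E'
from fit import *; import pickle
np.set_printoptions(precision=2,suppress=True)
c,im,reg=pickle.load(open('v10.pkl','rb')); yw=np.radians(30.1); x,y=frame(yw); rg=np.array([660.5,57,23.])
a=np.linspace(0,2*np.pi,100); D=np.cos(a)[:,None]*y+np.sin(a)[:,None]*UP; H=np.cos(a)[:,None]*x+np.sin(a)[:,None]*y
rows=lambda P:(proj(c,P)[:,1].min(),proj(c,P)[:,0].min(),proj(c,P)[:,0].max())
for s in (-6,-3,0,3,6):
    p=rg+s*x-.7*y
    print(s,'tip row',rows(p-116*x+50*UP+9*D)[0],'grip inner end row(bottom/top)',proj(c,[p-56*x+41*UP,p-56*x+59*UP])[:,1],'base row,cmin,cmax',rows(p+36.5*H),'lid',rows(p+66*UP+36.5*H))
print('observed tip 219; base front', 180+228/4,'base right',180+394/4,'lid front',180+456/4,'lid right',180+400/4)
p=rg-.7*y; o=cv2.resize(im[180:330,180:330,::-1],(600,600),interpolation=2)
for P in (p+36.5*H,p+66*UP+36.5*H,p-116*x+50*UP+9*D,p-56*x+50*UP+9*D): cv2.polylines(o,[np.int32((proj(c,P)-180+.5)*4)],True,(0,255,0),1)
cv2.imwrite('pics/ov2.png',o)
E
python3 x.py
```

```text
-6 tip row 212.4085629072812 grip inner end row(bottom/top) [259.91 281.1 ] base row,cmin,cmax (np.float64(230.46186713368266), np.float64(203.16070871687728), np.float64(279.5283849683591)) lid (np.float64(300.8077387483762), np.float64(193.48326065965188), np.float64(279.59185913286115))
-3 tip row 215.2526357566804 grip inner end row(bottom/top) [261.86 282.93] base row,cmin,cmax (np.float64(232.38623142144587), np.float64(203.65473968173586), np.float64(279.4895785028039)) lid (np.float64(302.39102780485064), np.float64(194.12353785269076), np.float64(279.5475981982694))
0 tip row 218.0383593325608 grip inner end row(bottom/top) [263.77 284.73] base row,cmin,cmax (np.float64(234.28182111970898), np.float64(204.14201793609328), np.float64(279.45130290980984)) lid (np.float64(303.9471258144143), np.float64(194.75378811755508), np.float64(279.5040235567529))
3 tip row 220.7674811985088 grip inner end row(bottom/top) [265.65 286.5 ] base row,cmin,cmax (np.float64(236.14926746169346), np.float64(204.62267905643233), np.float64(279.413547501023)) lid (np.float64(305.4767218033573), np.float64(195.37424331000767), np.float64(279.4611194662062))
6 tip row 223.44168102343704 grip inner end row(bottom/top) [267.49 288.23] base row,cmin,cmax (np.float64(237.98918362574966), np.float64(205.09685506822643), np.float64(279.3763018695579)) lid (np.float64(306.98048189061194), np.float64(195.98183703629988), np.float64(279.4188706594286))
observed tip 219; base front 237.0 base right 278.5 lid front 294.0 lid right 280.0
```

View pics/ov2.png

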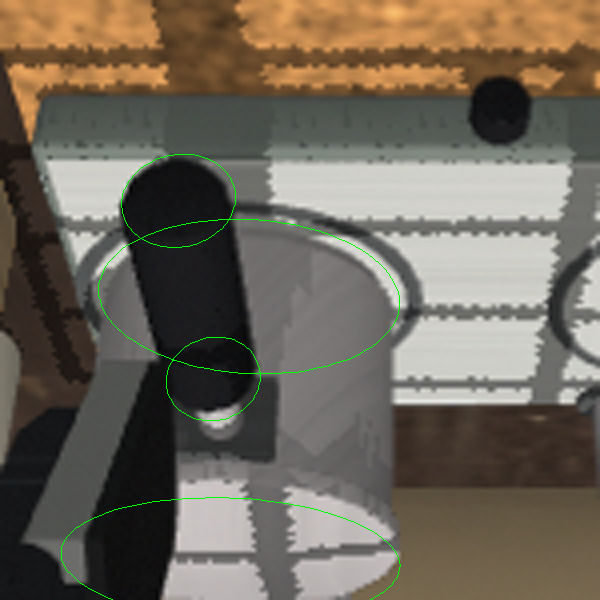

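```bash
python3 -c "
from h import *
print(robot.get_obs()['clock'],robot.get_obs()['force']); print(workorder.close_job())"
```

```text
32.8 [-0.68432691  0.51679682 -0.20286927]
the job is handed in; nothing more can be done
None
```

I set the offcut flat on the bench in front of the mat, then slid the pot onto the right ring, centred to within about 4 mm with its handle pointing straight to the front; I handed the job in at 32.8 s and have not been told a verdict.

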